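# Set the burnisher's speed selector to five and start it

### The arm

A 6-joint arm with a two-finger parallel gripper is mounted at the origin on a cart in front of the work surface, level with it; the furniture and walls round the work are solid. World frame = base frame: x ahead of the robot, y to its left, z up, the work surface at z = 0. Lengths are in m, angles in rad, forces in N, time in s.
With the tool pointing down it reaches from about 0.35 to 0.85 m from the base axis. Payload 8.1 kg.
Tool frame: the origin (TCP) lies at the centre of the arm's flange, where the gripper is bolted on; the fingertips stand 186 mm ahead of it and the grasp point (between the pads) lies 167 mm ahead of it; z points along the fingers, y is the line along which they close (so a half turn about z gives the same grasp; the last joint's range is limited). The gripper opens to 93 mm and grips with 3 to 60 N. Pads are 15 mm wide; open, the fingers measure 128 mm over their backs; the gripper's body (75 mm by 188 mm) begins 65 mm behind the grasp point.
Start: joints at [1.214, 0.13, 1.488, -0, 1.523, -0.085], TCP at [0.161, 0.578, 0.405] pointing down, gripper open.
Joint ranges: [-2.96, 2.96], [-0.89, 2.26], [0.02, 2.5], [-1.34, 4.48], [0, 2.73], [-2.66, 2.66]. Speed limits (rad/s): [2.39, 2.39, 2.79, 3.14, 3.14, 3.14].

### API

Orientations are given as a rotation vector (axis times angle).
In Python, from plant import read_state, read_camera, camera_params, robot gives the robot as it stands.
- The arm moves only by the tool carry_out, never from a script. Its argument "targets" is a list of rows, each an object of numbers: "hand": the opening in per cent of the stroke, from 0 (shut) to 100 (fully open); "x", "y", "z": the shift along the tool's x, y, z in m; "ax", "ay", "az": the turn, a rotation vector about the tool's x, y, z in rad. In form: [{"hand": .., "x": .., "y": .., "z": .., "ax": .., "ay": .., "az": ..}, ...]. A call has 1 to 8 rows; each row is the pose to reach, as a shift and turn from the pose commanded when the call began, along the tool's axes at that moment; what a row does not reach only later rows make up. A row lasts 1/8 s, in which the tool goes at most 62.5 mm and 10.7 degrees, less where a joint would pass 70% of its speed; a pose out of reach is approached as far as the arm can. A call with a gripper value outside its range is refused whole. The fingers move at their own pace and stop on an object; "newtons" is the grip in N (left out, the last holds). Time passes only in rows, so rows that repeat a pose let the fingers close. It gives the time, the measured TCP pose, the force, the opening and the grip force at its end, in the units of the state.
- read_state(): the state, without advancing time (a new reading comes with each control period).
- read_camera(name): name is "scene" or "top" or "wrist"; returns (picture, depth): 384x512x3 uint8, blue, green, red; 384x512 float32, m along the optical axis (not along the pixel's ray), 0 where there is no reading.
- camera_params(name): a dict with "fx", "fy", "cx", "cy" (pixels), "position" and "rotation" of the camera in the world. Camera axes: x right, y up, looking along -z (the intrinsics and any distortion apply to the point x, -y, -z); pixel columns grow to the right and rows downward; lengths in m; the calibration is good to about 2 mm. A picture is of the moment at which its call begins: read the wrist's pose just before it. camera_params takes no time and is no camera call; for the wrist camera it gives the pose at the moment of the call.
- robot.close_job(): hands the job in; it is judged then, once.
The state is a dict: "t": time; "q": joint angles; "dq": joint speeds; "joint_torque": joint torques, N m; "tool_pos": TCP position; "orientation": TCP orientation; "force": force on the tool from outside, world axes, zero at the start; "wrist_torque": the same for the moment, N m; "opening": finger opening in m; "gripper_force": force on a finger pad.
Only numpy, scipy, OpenCV 4.12 (cv2) and the standard library are available. Lean on these libraries where they do the work, as an engineer would, in place of code of your own. Each camera call takes 0.05 s, during which the arm holds its last target. There are 200 camera calls.

### The job

Make the edge burnisher ready for this leather and start it: with a fingertip, push the speed selector's bar round, click by click, until it rests at speed five (five clicks clockwise from the square off mark), then press the round start button right down and let it come back up. Only push and press: do not pinch the selector's bar, do not start the machine at any other speed, leave the square stop button alone, and do not disturb the things lying about.

Things in the scene. Friction and masses are not known exactly. Their poses are not given: they have to be found in the camera images.
- burnisher: Fixed grey motor housing, 140 (its x) x 215 (its y) x 66 mm high, dark panel on top; a grooved wooden burnishing head sticks out 76 mm from its right (-y) side. Origin: centre of its underside, on the table; x away from the operator, y left, z up. On the panel: selector axis at (0, 45) mm, round start button at (-30, -66) mm (near side), square stop button at (30, -66) mm (far side).
- dial (a joint): Selector angle in rad, growing clockwise from above: 0 = at the square off mark, one click = 0.524, speed five = 2.618, seven (last) = 3.665; stops 0.1 beyond off and seven. A spring detent holds it in each click; pushed past half-way between two clicks it snaps on to the next, away from the finger. A push of 2 to 5 N, 28 mm from the axis, moves it over.
- dial_axis (a point): On the selector's vertical turning axis, at mid-height of its bar, 86 mm above the table. Under the bar lies a round skirt of 23 mm radius, top at 74 mm, on a flat bezel of 28 mm radius; the panel is at 66 mm.
- dial_tip (a point): Pointing end of the selector's bar, at mid-height, 40 mm from the axis. The bar is black with a white line on top of its pointing half, upright-sided, 11 mm wide, reaches 40 mm from the axis to the pointing end and 12 mm to the other side, and spans heights 74 to 98 mm above the table.
- off_mark (a point): Centre of the square white off mark, 11 mm, flat on the panel (66 mm above the table), 52 mm from the selector's axis. From it seven round white dots of slowly growing size follow clockwise on the same circle, 30 degrees apart: speeds one to seven.
- fifth_mark (a point): Centre of the printed dot for speed five on the panel (66 mm above the table), 52 mm from the selector's axis; the bar points to it when it is set.
- start_button (a joint): Travel of the round start button in m: 0 = up, 0.005 = fully down. Spring return; 1.5 N to begin, 4 N fully down.
- start_top (a point): Centre of the top of the round start button, a grey plunger of 27 mm diameter standing 12 mm proud of the panel, 78 mm above the table when up, in a flat aluminium collar.
- stop_button (a joint): Travel of the square stop button in m: 0 = up, 0.005 = down. To be left alone.
- stop_top (a point): Centre of the top of the square stop button, 23 x 23 mm, 76 mm above the table, 60 mm farther back than the start button.
- eyelet_tin: Bystander, loose: small round grey tin, 67 mm diameter, 28 mm high, left of the housing. Origin: centre of the underside.
- spool_0: Bystander, loose: upright spool of red thread, 32 mm diameter, 45 mm high, left of the housing. Origin: centre of the underside.
- clip_2: Bystander, loose: small black binder clip, 34 x 25 x 19 mm, right of the housing, nearer the operator than the wooden head. Origin: centre of the underside.
- punch_pliers: Bystander, loose: pliers with red handles, 64 x 200 x 17 mm, lying behind the housing, to the right. Origin: centre of the underside.
- foam_pad_0: Bystander, loose: salmon-coloured foam pad, 50 x 80 x 16 mm, behind the housing, to the left. Origin: centre of the underside.
- snap_press: Not part of the job, fixed, to be kept clear of: green hand press on a wooden board, back left of the housing. Origin: on the table, under its ram. Its lever reaches out 175 mm from there towards the operator (-x) and ends in a red ball 344 mm above the table, so the arm should pass in front of it or above it.

How it is judged:
On the way, in this order (a step that is already met when the one before it is completed fails the run):
1. the selector rests at speed five, with the start button still up (value of joint dial between 2.45 and 2.79 rad and velocity of joint dial between -0.2 and 0.2 rad/s and value of joint start_button below 0.001 m), for 0.2 s.
2. the start button is pressed down by the fingers (value of joint start_button above 0.004 m and contact force between the fingers and start_button above 1 N), for 0.05 s.
At the end, for the whole second after the job is handed in: The selector rests at speed five (within 0.17 rad, about a third of a click), and the start button has been pressed to more than 4 of its 5 mm and is up again; the stop button is up (value of joint dial between 2.45 and 2.79 rad and value of joint each of start_button, stop_button below 0.001 m); the robot touches nothing.
It fails at once if the start button is pressed (over 2 mm) while the selector is not at speed five (value of joint start_button above 0.002 m and (value of joint dial below 2.45 rad or value of joint dial above 2.79 rad)).
It fails at once if the stop button is pressed (over 2 mm) (value of joint stop_button above 0.002 m).
It fails at once if the selector's bar is pinched (over 2 N on both of its halves at once) (contact force between the fingers and dial_c1 above 2 N and contact force between the fingers and dial_c2 above 2 N).
It fails at once if a bystander is lifted or shifted by more than 20 mm (distance of any of eyelet_tin, spool_0, clip_2, punch_pliers, foam_pad_0 from where it was at the start of the episode above 0.02 m).
It fails at once if the arm or the gripper's body, not the fingers, pushes the selector's bar (contact force between the arm and dial_c1 above 2 N or contact force between the arm and dial_c2 above 2 N).
It also fails if it takes over 67 s, if anything falls off the work surface, if the arm or the gripper's body presses on something with over 40 N, if the wrist force passes 120 N, or if a joint passes its speed limit or range.

## Working session

There is one attempt and no reset: what is moved stays moved. The work goes in short steps, Python scripts to look and compute and a tool call to move; the robot and the scene stay as the last step left them, time stands still between calls to the robot, and variables do not carry over. Pictures are saved under pics/ and viewed, at most 10 in all, crops included, and the job is handed in when it is done.

Besides the shell and the picture viewer there is one more tool, called as name(argument=value, ...) on one line, values as JSON. carry_out: Moves the arm, as the interface text tells. Its arguments: {"type":"object","properties":{"targets":{"type":"array","items":{"type":"object","properties":{"hand":{"type":"number"},"x":{"type":"number"},"y":{"type":"number"},"z":{"type":"number"},"ax":{"type":"number"},"ay":{"type":"number"},"az":{"type":"number"}}}},"newtons":{"type":"number"}},"required":["targets"]}

```bash
mkdir -p pics; ls; python3 - <<'E'
from plant import *
import cv2
s=read_state();print(s)
for n in("top","scene"):
    im,d=read_camera(n);cv2.imwrite(f"pics/{n}0.png",im);print(camera_params(n))
E
```

```text
pics
{'t': 0.0, 'q': array([ 1.21359823e+00,  1.31134680e-01,  1.48925033e+00,  3.17042909e-06,
        1.52297737e+00, -8.54243183e-02]), 'dq': array([ 3.77567377e-04, -3.13220399e-04,  7.31499539e-04, -1.64488514e-03,
        5.99172314e-05,  1.18798212e-03]), 'joint_torque': array([ 1.57882510e-03, -5.59817863e+01, -4.91778553e+01,  7.69074541e-02,
        3.42789735e-02, -6.83299118e-05]), 'tool_pos': array([0.16097915, 0.57777337, 0.40371886]), 'orientation': array([-4.25535699e-01, -3.11224297e+00,  2.71064631e-03]), 'force': array([ 0.02185663, -0.69277217,  0.67913887]), 'wrist_torque': array([0.03692651, 0.02768877, 0.04275655]), 'gripper_force': 0.0, 'opening': 0.09310645016222119}
{'fx': 466.50153003940676, 'fy': 466.50153003940676, 'cx': 250.54732434210186, 'cy': 190.34224482178206, 'position': array([ 0.38047165, -0.14393433,  1.18173784]), 'rotation': array([ 0.1667588 , -0.15664643, -1.55174646])}
{'fx': 430.60529014723267, 'fy': 430.60529014723267, 'cx': 250.66950250611615, 'cy': 184.15637289987254, 'position': array([ 0.2988597 , -0.81241635,  0.75559595]), 'rotation': array([ 0.82923042, -0.17194578, -0.37800539])}
```

View pics/top0.png

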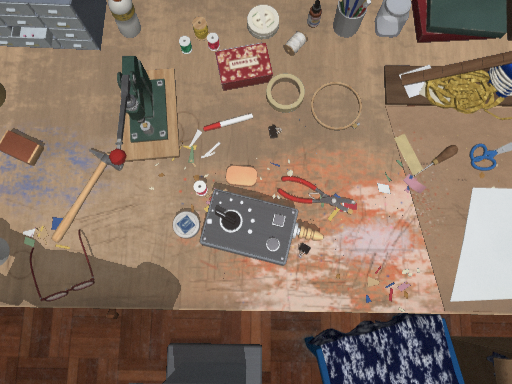

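View pics/scene0.png

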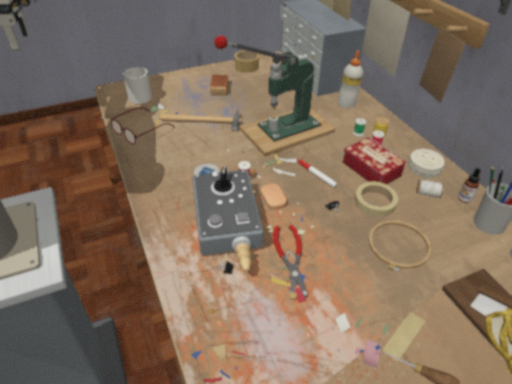

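Top view: the housing is centred at about (249,224) px and the selector at about (230,220). The press lever's red ball is at (118,157). I'll enlarge the panel.

```bash
cat > h.py <<'E'
import numpy as np,cv2
from plant import *
from scipy.spatial.transform import Rotation as R
def px2w(p,u,v,z):
    d=R.from_rotvec(p["rotation"]).apply([(u-p["cx"])/p["fx"],-(v-p["cy"])/p["fy"],-1.])
    o=p["position"];return o+d*(z-o[2])/d[2]
def w2px(p,w):
    c=R.from_rotvec(p["rotation"]).inv().apply(np.array(w)-p["position"])
    return p["cx"]+p["fx"]*c[0]/-c[2],p["cy"]+p["fy"]*c[1]/c[2]
E
python3 - <<'E'
import cv2
im=cv2.imread("pics/top0.png")[175:275,165:310]
cv2.imwrite("pics/c0.png",cv2.resize(im,None,fx=5.5,fy=5.5,interpolation=cv2.INTER_CUBIC))
E
```

```text
(no output)
```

View pics/c0.png

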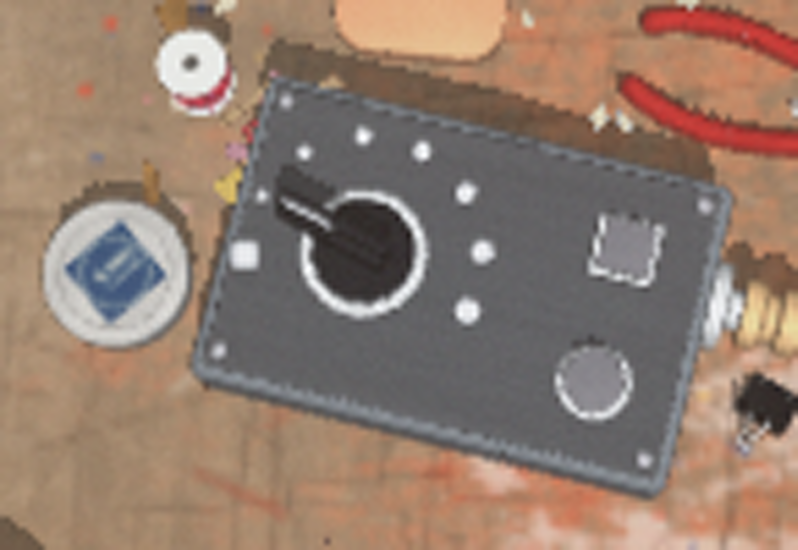

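```bash
python3 - <<'E'
from h import *
p=camera_params("top")
f=lambda u,v,z:px2w(p,165+(u+.5)/5.5-.5,175+(v+.5)/5.5-.5,z)
pts=[(245,254),(262,196),(304,152),(363,136),(422,151),(466,192),(483,251),(467,312)]
W=np.array([f(*q,.066)[:2] for q in pts]);A=np.c_[2*W,np.ones(8)];s=np.linalg.lstsq(A,(W**2).sum(1),rcond=None)[0]
c=s[:2];print("axis",c,"r",np.sqrt(s[2]+c@c),"bezel",f(363,253,.068))
a=np.degrees(np.arctan2(*(W-c).T[::-1]));print(a,np.degrees(np.unwrap(np.radians(a)))+30*np.arange(8))
st=f(593,381,.069);sp=f(626,250,.068);print("start",st,"stop",sp)
t=f(280,192,.098);print("tip",t,np.degrees(np.arctan2(*(t[:2]-c)[::-1])))
d=st-sp;print("yaw from buttons",np.degrees(np.arctan2(-d[1],-d[0])),np.linalg.norm(d))
print("ball",px2w(p,118,157,.344), "tin",px2w(p,186,224,.028),"spool",px2w(p,200,187,.045))
s=read_state();print(R.from_rotvec(s["orientation"]).as_matrix().round(3))
E
```

```text
axis [ 0.53888596 -0.08847222] r 0.05212006597578629 bezel [ 0.53853953 -0.08810223  0.068     ]
[  91.28199098   61.54994203   31.71436623    1.79680179  -28.287074
  -58.07874237  -88.35599571 -119.19864598] [91.28199098 91.54994203 91.71436623 91.79680179 91.712926   91.92125763
 91.64400429 90.80135402]
start [ 0.48387036 -0.18891071  0.069     ] stop [ 0.5413388  -0.20315899  0.068     ]
tip [ 0.56013926 -0.05348673  0.098     ] 58.721782332592674
yaw from buttons -13.924682259044104 0.05921684525726677
ball [0.61621897 0.11078792 0.344     ] tin [0.53423324 0.02480337 0.028     ] spool [ 0.62527715 -0.00873688  0.045     ]
[[-0.963  0.268 -0.001]
 [ 0.268  0.963 -0.002]
 [ 0.    -0.002 -1.   ]]
```

The dial is at speed one, with its axis near (0.539, -0.088), so it needs four more clicks. I'll go in front of the press lever, closing the fingers on the way.

carry_out(newtons=20, targets=[{"hand": 0,"x": -0.04,"y": -0.047,"z": 0,"ax": 0,"ay": 0,"az": 0.17},{"hand": 0,"x": -0.08,"y": -0.095,"z": 0,"ax": 0,"ay": 0,"az": 0.34},{"hand": 0,"x": -0.12,"y": -0.142,"z": 0,"ax": 0,"ay": 0,"az": 0.51},{"hand": 0,"x": -0.16,"y": -0.19,"z": 0,"ax": 0,"ay": 0,"az": 0.68},{"hand": 0,"x": -0.2,"y": -0.237,"z": 0,"ax": 0,"ay": 0,"az": 0.85},{"hand": 0,"x": -0.24,"y": -0.285,"z": 0,"ax": 0,"ay": 0,"az": 1.02},{"hand": 0,"x": -0.28,"y": -0.332,"z": 0,"ax": 0,"ay": 0,"az": 1.19},{"hand": 0,"x": -0.32,"y": -0.38,"z": 0,"ax": 0,"ay": 0,"az": 1.36}])

```text
t: 1.1
tool_pos: [0.3675, 0.1241, 0.4046]
orientation: [2.294, 2.146, 0.001]
force: [1.6, 1.4, 0.6]
opening: 0.0178
gripper_force: 0.0
```

```bash
cat >> h.py <<'E'
C=np.array([.5388,-.0883])
def push(phi,gap,r=.030,lag=0):
    a=np.radians(phi);u=np.array([np.cos(a),np.sin(a)]);n=np.array([-u[1],u[0]])
    return C+r*u+(.023+gap)*n, phi-90+lag
def rel(xy,z,psi,base=None):
    "shift & az (cumulative from current pose) for TCP at xy,z, tool y yaw psi"
    s=base or read_state();M=R.from_rotvec(s["orientation"]).as_matrix()
    d=M.T@(np.r_[xy,z]-s["tool_pos"])
    cur=np.degrees(np.arctan2(M[1,1],M[0,1]))
    return d.round(4),np.radians((cur-psi+180)%360-180).round(3),round(cur,1)
E
python3 - <<'E'
from h import *
s=read_state()
xy,psi=push(61.5,.015);print(xy,psi,rel(xy,.33,psi),s["q"])
E
```

```text
[ 0.51971971 -0.04380345] -28.5 (array([-0.1575,  0.163 ,  0.0747]), np.float64(0.431), np.float64(-3.8)) [ 1.93383373e-01 -4.79338065e-01  2.02850214e+00  7.04055912e-05
  1.59185529e+00  2.59640887e-01]
```

carry_out(targets=[{"hand": 0,"x": -0.04,"y": 0.041,"z": 0,"ax": 0,"ay": 0,"az": 0.14},{"hand": 0,"x": -0.08,"y": 0.082,"z": 0,"ax": 0,"ay": 0,"az": 0.28},{"hand": 0,"x": -0.12,"y": 0.123,"z": 0.02,"ax": 0,"ay": 0,"az": 0.431},{"hand": 0,"x": -0.1575,"y": 0.163,"z": 0.045,"ax": 0,"ay": 0,"az": 0.431},{"hand": 0,"x": -0.1575,"y": 0.163,"z": 0.075,"ax": 0,"ay": 0,"az": 0.431},{"hand": 0,"x": -0.1575,"y": 0.163,"z": 0.075,"ax": 0,"ay": 0,"az": 0.431}])

```text
t: 1.85
tool_pos: [0.5192, -0.0414, 0.3263]
orientation: [-2.692, -1.61, 0.008]
force: [-0.4, 0.6, 0.2]
opening: 0.0004
gripper_force: 0.0
```

```bash
python3 - <<'E'
from h import *
s=read_state();print(s["tool_pos"],s["opening"])
xy,psi=push(61.5,.012);print(rel(xy,.268,psi))
p=camera_params("wrist");print(p["position"])
w,_=read_camera("wrist");
t,_=read_camera("top")
t=cv2.resize(t[160:280,160:310],(500,400),interpolation=cv2.INTER_CUBIC)
w=cv2.resize(w,(300,225))
o=np.zeros((400,800,3),np.uint8);o[:,:500]=t;o[:225,500:]=w
cv2.imwrite("pics/a1.png",o)
E
```

```text
[ 0.51922234 -0.04140018  0.32626955] 0.0003692986742083415
(array([-0.0018,  0.005 ,  0.0582]), np.float64(0.004), np.float64(-28.3))
[0.55141408 0.01737686 0.30590413]
```

View pics/a1.png

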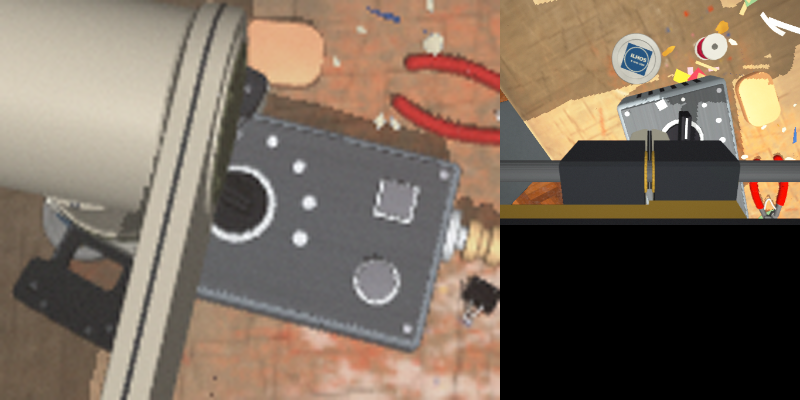

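The top view shows the arm over the dial's left part. In the small wrist view the bar is near (685,125) and the fingers are at 560–740. I'll check the finger shape at full size with depth.

```bash
python3 - <<'E'
from h import *
p=camera_params("wrist")
w,d=read_camera("wrist");cv2.imwrite("pics/w1.png",cv2.resize(w[100:],(768,426)))
s=read_state();M=R.from_rotvec(s["orientation"]).as_matrix()
print(M.T@(p["position"]-s["tool_pos"]),p["fx"])
v,u=np.mgrid[0:384,0:512]
c=np.stack([(u-p["cx"])/p["fx"]*d,-(v-p["cy"])/p["fy"]*d,-d],-1)
W=R.from_rotvec(p["rotation"]).apply(c.reshape(-1,3))+p["position"]
T=((W-s["tool_pos"])@M)[(d>0).ravel()]
for z in np.arange(.06,.2,.01):
    q=T[(abs(T[:,2]-z)<.005)&(abs(T[:,0])<.09)];
    if len(q):print(z.round(3),len(q),np.percentile(q[:,:2],[2,50,98],axis=0).round(3).tolist())
E
```

```text
[0.06679025 0.0004503  0.02127044] 344.47388490226587
0.07 11805 [[0.021, -0.043], [0.022, -0.004], [0.023, 0.039]]
0.08 28875 [[0.02, -0.04], [0.028, -0.002], [0.035, 0.029]]
0.09 12724 [[0.024, -0.052], [0.03, 0.001], [0.035, 0.053]]
0.1 1337 [[0.007, -0.028], [0.035, 0.002], [0.035, 0.028]]
0.11 13 [[-0.009, -0.002], [-0.006, -0.002], [-0.003, 0.002]]
0.12 22 [[-0.007, -0.002], [-0.004, -0.002], [-0.002, 0.002]]
0.13 71 [[-0.008, -0.001], [-0.006, 0.001], [0.007, 0.001]]
0.14 72 [[0.006, -0.002], [0.007, -0.0], [0.009, 0.002]]
0.15 128 [[0.007, -0.003], [0.007, 0.001], [0.009, 0.003]]
0.16 202 [[0.007, -0.013], [0.008, 0.0], [0.009, 0.014]]
0.17 574 [[-0.005, -0.014], [0.008, -0.0], [0.009, 0.014]]
0.18 365 [[0.007, -0.013], [0.009, 0.0], [0.009, 0.013]]
0.19 45 [[0.007, -0.006], [0.008, 0.0], [0.009, 0.006]]
```

View pics/w1.png

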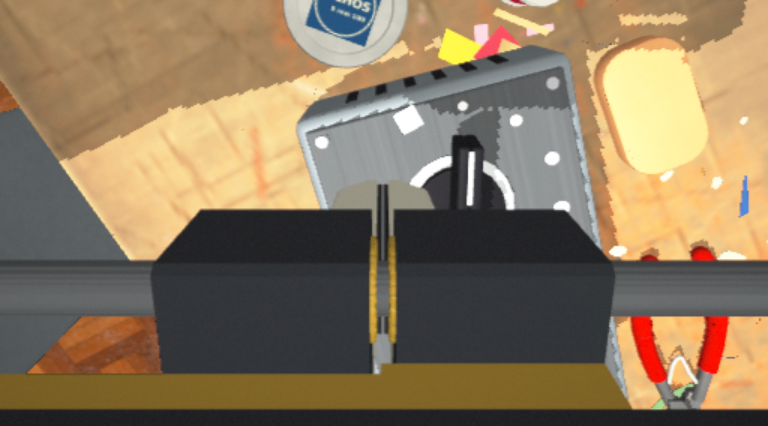

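The fingertips are the tan rounded tips, about ±14 mm in tool y and ±8 mm in x. The bar is clear to their right, pointing at dot 1. I'll descend beside it.

carry_out(targets=[{"hand": 0,"x": 0,"y": 0.002,"z": 0.03,"ax": 0,"ay": 0,"az": 0},{"hand": 0,"x": 0,"y": 0.002,"z": 0.058,"ax": 0,"ay": 0,"az": 0},{"hand": 0,"x": 0,"y": 0.002,"z": 0.058,"ax": 0,"ay": 0,"az": 0}])

```text
t: 2.38
tool_pos: [0.5215, -0.0414, 0.2714]
orientation: [-2.694, -1.614, 0.002]
force: [-0.5, 0.3, 0.6]
opening: 0.0005
gripper_force: 0.0
```

```bash
python3 - <<'E'
from h import *
s=read_state();print(s["tool_pos"],s["force"])
for phi,g in [(61.5,.005),(61.5,0),(53,-.002),(44,-.002),(35,-.002),(26,-.002),(17,-.002)]:
    xy,psi=push(phi,g);print(phi,g,rel(xy,.267,psi))
E
```

```text
[ 0.52145875 -0.04136982  0.27137277] [-0.53858644  0.31230072  0.59556651]
61.5 0.005 (array([-0.003 ,  0.0096,  0.0044]), np.float64(0.006), np.float64(-28.1))
61.5 0 (array([-0.0031,  0.0146,  0.0043]), np.float64(0.006), np.float64(-28.1))
53 -0.002 (array([-0.0003,  0.0213,  0.0043]), np.float64(0.155), np.float64(-28.1))
44 -0.002 (array([0.0018, 0.0266, 0.0043]), np.float64(0.312), np.float64(-28.1))
35 -0.002 (array([0.003 , 0.0323, 0.0043]), np.float64(0.469), np.float64(-28.1))
26 -0.002 (array([0.0034, 0.038 , 0.0043]), np.float64(0.626), np.float64(-28.1))
17 -0.002 (array([0.0029, 0.0437, 0.0043]), np.float64(0.783), np.float64(-28.1))
```

carry_out(targets=[{"hand": 0,"x": -0.003,"y": 0.0096,"z": 0.004,"ax": 0,"ay": 0,"az": 0.006},{"hand": 0,"x": -0.003,"y": 0.0146,"z": 0.004,"ax": 0,"ay": 0,"az": 0.006},{"hand": 0,"x": -0.0018,"y": 0.018,"z": 0.004,"ax": 0,"ay": 0,"az": 0.08},{"hand": 0,"x": -0.0003,"y": 0.0213,"z": 0.004,"ax": 0,"ay": 0,"az": 0.155},{"hand": 0,"x": 0.0008,"y": 0.024,"z": 0.004,"ax": 0,"ay": 0,"az": 0.233},{"hand": 0,"x": 0.0018,"y": 0.0266,"z": 0.004,"ax": 0,"ay": 0,"az": 0.312},{"hand": 0,"x": 0.0018,"y": 0.0266,"z": 0.004,"ax": 0,"ay": 0,"az": 0.312}])

```text
t: 3.25
tool_pos: [0.5472, -0.0533, 0.2688]
orientation: [2.912, 1.175, 0.002]
force: [0.1, -0.4, 0.3]
opening: 0.0007
gripper_force: 0.0
```

```bash
cat >> h.py <<'E'
def look(name,n="wrist"):
    w,_=read_camera(n);cv2.imwrite(f"pics/{name}.png",cv2.resize(w[60:300],(768,360)))
def dots():
    "angle of the bar's white line, from wrist camera: bright pixels in a ring at bar top height"
    p=camera_params("wrist");w,d=read_camera("wrist");g=w.min(2)
    for a in range(-130,75,3):
        pass
E
python3 - <<'E'
from h import *
s=read_state();print(s["tool_pos"],s["force"],s["wrist_torque"])
look("w2")
E
```

```text
[ 0.54719705 -0.05331863  0.26882079] [ 0.11119406 -0.39501419  0.33593842] [-0.07250451  0.13594781  0.03707685]
```

View pics/w2.png

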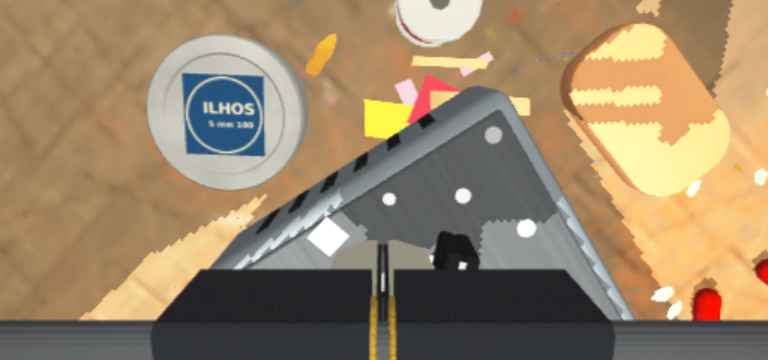

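Dots 1, 2 and 3 are at (389,199), (462,196) and (526,228), and the bar tip is at about (456,237), just right of the fingers. It looks like click 2. I'll check the angle numerically.

```bash
python3 - <<'E'
from h import *
p=camera_params("wrist")
for u,v,z in [(456,236,.098),(327,236,.066),(389,199,.066),(462,196,.066),(526,228,.066)]:
    q=px2w(p,u/1.5,60+v/1.5,z)[:2]-C; print(np.degrees(np.arctan2(q[1],q[0])).round(1),np.hypot(*q).round(4))
for phi,g in [(44,-.002),(35,-.002),(26,-.002),(17,-.002),(8,-.002),(-1,-.002),(-10,-.002)]:
    xy,psi=push(phi,g);print(phi,g,rel(xy,.267,psi))
E
```

```text
39.0 0.0464
91.9 0.0527
62.0 0.0521
32.3 0.0517
1.9 0.0518
44 -0.002 (array([-0.0002, -0.0015,  0.0016]), np.float64(0.0), np.float64(-46.0))
35 -0.002 (array([0.0027, 0.0034, 0.0016]), np.float64(0.157), np.float64(-46.0))
26 -0.002 (array([0.0048, 0.0088, 0.0016]), np.float64(0.315), np.float64(-46.0))
17 -0.002 (array([0.006 , 0.0144, 0.0016]), np.float64(0.472), np.float64(-46.0))
8 -0.002 (array([0.0064, 0.0201, 0.0016]), np.float64(0.629), np.float64(-46.0))
-1 -0.002 (array([0.0058, 0.0259, 0.0016]), np.float64(0.786), np.float64(-46.0))
-10 -0.002 (array([0.0044, 0.0314, 0.0017]), np.float64(0.943), np.float64(-46.0))
```

carry_out(targets=[{"hand": 0,"x": 0.0027,"y": 0.0034,"z": 0.001,"ax": 0,"ay": 0,"az": 0.157},{"hand": 0,"x": 0.0038,"y": 0.006,"z": 0.001,"ax": 0,"ay": 0,"az": 0.236},{"hand": 0,"x": 0.0048,"y": 0.0088,"z": 0.001,"ax": 0,"ay": 0,"az": 0.315},{"hand": 0,"x": 0.0055,"y": 0.0116,"z": 0.001,"ax": 0,"ay": 0,"az": 0.393},{"hand": 0,"x": 0.006,"y": 0.0144,"z": 0.001,"ax": 0,"ay": 0,"az": 0.472},{"hand": 0,"x": 0.0062,"y": 0.0163,"z": 0.001,"ax": 0,"ay": 0,"az": 0.525},{"hand": 0,"x": 0.0063,"y": 0.0182,"z": 0.001,"ax": 0,"ay": 0,"az": 0.577},{"hand": 0,"x": 0.0063,"y": 0.0182,"z": 0.001,"ax": 0,"ay": 0,"az": 0.577}])

```text
t: 4.3
tool_pos: [0.5638, -0.062, 0.2671]
orientation: [3.127, 0.3, 0.001]
force: [0.1, -0.1, 0.4]
opening: 0.0006
gripper_force: 0.0
```

```bash
python3 - <<'E'
from h import *
s=read_state();print(s["tool_pos"],s["force"],s["q"])
look("w3")
t,_=read_camera("top");cv2.imwrite("pics/t3.png",cv2.resize(t[160:280,160:310],(750,600),interpolation=cv2.INTER_CUBIC))
for phi,g in [(12,-.002),(8,-.002),(-1,-.002),(-10,-.002),(-17,-.002),(-22,-.002)]:
    xy,psi=push(phi,g);print(phi,g,rel(xy,.267,psi))
E
```

```text
[ 0.56382229 -0.06195178  0.26712032] [ 0.10933516 -0.1356025   0.43598637] [-1.99825540e-01  1.50289704e-01  1.72476641e+00 -6.70965285e-06
  1.26596329e+00  1.17961996e+00]
12 -0.002 (array([ 0.0001, -0.0003, -0.    ]), np.float64(-0.018), np.float64(-79.0))
8 -0.002 (array([ 0.0016,  0.0018, -0.    ]), np.float64(0.052), np.float64(-79.0))
-1 -0.002 (array([ 0.0042,  0.0069, -0.    ]), np.float64(0.209), np.float64(-79.0))
-10 -0.002 (array([ 0.0061,  0.0123, -0.    ]), np.float64(0.366), np.float64(-79.0))
-17 -0.002 (array([ 0.0069,  0.0167, -0.    ]), np.float64(0.488), np.float64(-79.0))
-22 -0.002 (array([ 0.0071,  0.0199, -0.    ]), np.float64(0.576), np.float64(-79.0))
```

View pics/w3.png

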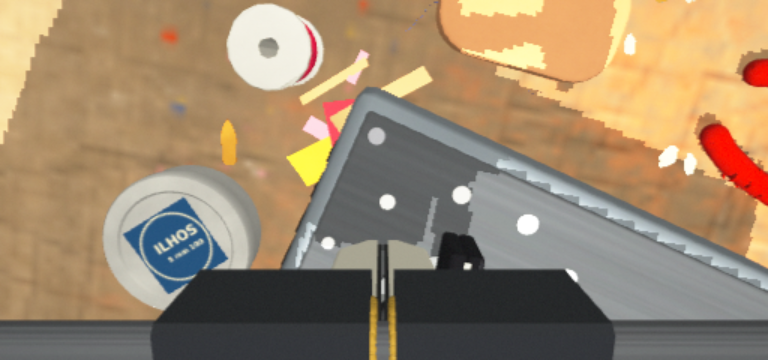

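Dots 2, 3 and 4 are at (388,202), (461,195) and (527,224). The bar tip at (460,240) points at dot 3, so it's at click 3. On to click 4.

carry_out(targets=[{"hand": 0,"x": 0.0029,"y": 0.0044,"z": 0,"ax": 0,"ay": 0,"az": 0.13},{"hand": 0,"x": 0.0042,"y": 0.0069,"z": 0,"ax": 0,"ay": 0,"az": 0.209},{"hand": 0,"x": 0.0052,"y": 0.0096,"z": 0,"ax": 0,"ay": 0,"az": 0.288},{"hand": 0,"x": 0.0061,"y": 0.0123,"z": 0,"ax": 0,"ay": 0,"az": 0.366},{"hand": 0,"x": 0.0065,"y": 0.0145,"z": 0,"ax": 0,"ay": 0,"az": 0.427},{"hand": 0,"x": 0.0069,"y": 0.0167,"z": 0,"ax": 0,"ay": 0,"az": 0.488},{"hand": 0,"x": 0.007,"y": 0.0175,"z": 0,"ax": 0,"ay": 0,"az": 0.507},{"hand": 0,"x": 0.007,"y": 0.0175,"z": 0,"ax": 0,"ay": 0,"az": 0.507}])

```text
t: 5.4
tool_pos: [0.5738, -0.0777, 0.2668]
orientation: [3.102, -0.494, 0.0]
force: [0.3, 0.5, -0.2]
opening: 0.0003
gripper_force: 0.0
```

```bash
python3 - <<'E'
from h import *
s=read_state();print(s["tool_pos"],s["force"],s["q"])
look("w4")
for phi,g in [(-18,-.002),(-22,-.002),(-31,-.002),(-40,-.002),(-44,-.002),(-48,-.002)]:
    xy,psi=push(phi,g);print(phi,g,rel(xy,.267,psi))
E
```

```text
[ 0.57377592 -0.07765311  0.26676455] [ 0.30598073  0.45947076 -0.18667166] [-2.23056131e-01  1.81241740e-01  1.69081494e+00 -2.04681733e-05
  1.26948510e+00  1.66356315e+00]
-18 -0.002 (array([ 0.    , -0.0001, -0.0002]), np.float64(-0.002), np.float64(-108.1))
-22 -0.002 (array([ 0.0014,  0.0021, -0.0002]), np.float64(0.068), np.float64(-108.1))
-31 -0.002 (array([ 0.004 ,  0.0072, -0.0002]), np.float64(0.225), np.float64(-108.1))
-40 -0.002 (array([ 0.0057,  0.0127, -0.0002]), np.float64(0.382), np.float64(-108.1))
-44 -0.002 (array([ 0.0062,  0.0152, -0.0002]), np.float64(0.452), np.float64(-108.1))
-48 -0.002 (array([ 0.0066,  0.0178, -0.0002]), np.float64(0.522), np.float64(-108.1))
```

View pics/w4.png

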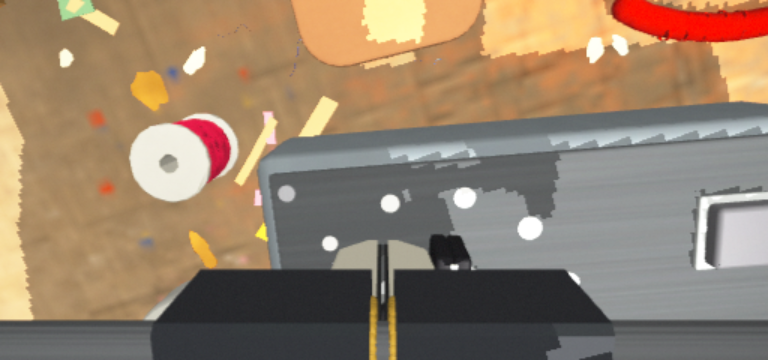

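```bash
python3 - <<'E'
from h import *
p=camera_params("wrist")
for a in (-10,-16,-22,-28.5,-35):
    u=np.array([np.cos(np.radians(a)),np.sin(np.radians(a))]);n=np.array([-u[1],u[0]])
    print(a,[tuple(np.round((lambda q:(q[0]*1.5,(q[1]-60)*1.5))(w2px(p,np.r_[C+.04*u+k*.0055*n,z])))for k in(-1,1) for z in (.098,.074)])
im=cv2.imread("pics/w4.png")[180:275,320:560];im2=cv2.imread("pics/w3.png")[180:275,320:560];
cv2.imwrite("pics/c4.png",cv2.resize(np.vstack([im,im2]),None,fx=3,fy=3,interpolation=cv2.INTER_CUBIC))
E
```

```text
File "<stdin>", line 5
    print(a,[tuple(np.round((lambda q:(q[0]*1.5,(q[1]-60)*1.5))(w2px(p,np.r_[C+.04*u+k*.0055*n,z])))for k in(-1,1) for z in (.098,.074)])
                                                                                                                                       ^
SyntaxError: closing parenthesis ']' does not match opening parenthesis '('
```

```bash
python3 - <<'E'
from h import *
p=camera_params("wrist")
for a in (-10,-16,-22,-28.5,-35):
    u=np.array([np.cos(np.radians(a)),np.sin(np.radians(a))]);n=np.array([-u[1],u[0]]);o=[]
    for k in(1,-1):
        for z in(.098,.074):
            q=w2px(p,np.r_[C+.04*u+k*.0055*n,z]);o.append((round(q[0]*1.5),round((q[1]-60)*1.5)))
    print(a,o)
im=cv2.imread("pics/w4.png")[180:275,320:560];im2=cv2.imread("pics/w3.png")[180:275,320:560];
cv2.imwrite("pics/c4.png",cv2.resize(np.vstack([im,im2]),None,fx=3,fy=3,interpolation=cv2.INTER_CUBIC))
E
```

```text
-10 [(413, 261), (409, 236), (449, 257), (440, 232)]
-16 [(427, 258), (421, 233), (463, 257), (452, 232)]
-22 [(440, 257), (433, 232), (476, 259), (464, 234)]
-28.5 [(455, 257), (446, 232), (490, 263), (477, 237)]
-35 [(470, 258), (459, 233), (504, 268), (489, 242)]
```

View pics/c4.png

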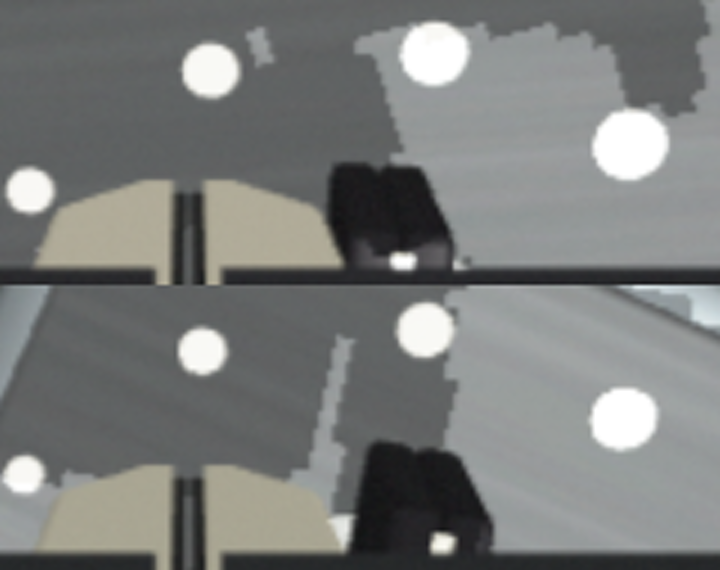

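The bar reads about -20°, against -28.5° for click 4, so it may still be settling. I'll wait and recheck.

carry_out(targets=[{"hand": 0,"x": 0,"y": 0,"z": 0,"ax": 0,"ay": 0,"az": 0},{"hand": 0,"x": 0,"y": 0,"z": 0,"ax": 0,"ay": 0,"az": 0}])

```text
t: 5.7
tool_pos: [0.5738, -0.0776, 0.2667]
orientation: [-3.102, 0.495, 0.0]
force: [1.0, -0.9, -0.3]
opening: 0.0006
gripper_force: 0.0
```

```bash
cat >> h.py <<'E'
def barfit():
    "fit bar angle: dark pixels at the top-face outline vs surroundings, from the wrist depth"
    p=camera_params("wrist");w,d=read_camera("wrist")
    v,u=np.mgrid[0:384,0:512];c=np.stack([(u-p["cx"])/p["fx"]*d,-(v-p["cy"])/p["fy"]*d,-d],-1)
    W=R.from_rotvec(p["rotation"]).apply(c.reshape(-1,3))+p["position"]
    k=(d.ravel()>0)&(W[:,2]>.076)&(W[:,2]<.1)&(w.max(2).ravel()<90)
    q=W[k][:,:2]-C;q=q[(np.hypot(*q.T)<.045)&(np.hypot(*q.T)>.026)]
    a=np.degrees(np.arctan2(q[:,1],q[:,0]));return len(q),np.percentile(a,[3,50,97]).round(1)
E
python3 - <<'E'
from h import *
s=read_state();print(s["tool_pos"],s["force"],barfit());look("w5")
im=cv2.imread("pics/w5.png");a=cv2.imread("pics/w4.png");print(np.abs(im.astype(int)-a)[180:268,400:560].mean())
E
```

```text
[ 0.5737623  -0.07759172  0.26674036] [ 1.0165801  -0.86198514 -0.26868261] (605, array([-27.5, -16.9,  12.2]))
1.7039772727272726
```

carry_out(targets=[{"hand": 0,"x": 0,"y": -0.004,"z": 0,"ax": 0,"ay": 0,"az": 0},{"hand": 0,"x": 0,"y": -0.008,"z": 0,"ax": 0,"ay": 0,"az": 0},{"hand": 0,"x": 0,"y": -0.008,"z": 0,"ax": 0,"ay": 0,"az": 0}])

```text
t: 6.18
tool_pos: [0.5764, -0.0696, 0.2667]
orientation: [-3.102, 0.495, -0.0]
force: [0.4, 0.4, -0.4]
opening: 0.0005
gripper_force: 0.0
```

```bash
cat >> h.py <<'E'
def table(angs):
    p=camera_params("wrist")
    for a in angs:
        u=np.array([np.cos(np.radians(a)),np.sin(np.radians(a))]);n=np.array([-u[1],u[0]]);o=[]
        for k in(1,-1):
            for z in(.098,.074):
                q=w2px(p,np.r_[C+.04*u+k*.0055*n,z]);o.append((round(q[0]*1.5),round((q[1]-60)*1.5)))
        print(a,o)
E
python3 - <<'E'
from h import *
s=read_state();print(s["tool_pos"],s["force"]);look("w6");table((2,-4,-10,-16,-22,-28,-34))
w=cv2.imread("pics/w6.png")
g=w[236:246,400:560].max(2).astype(int)
print(g[::3,::2])
E
```

```text
[ 0.57639331 -0.0695925   0.26673047] [ 0.36164849  0.35482838 -0.41167569]
2 [(414, 271), (410, 244), (448, 259), (440, 234)]
-4 [(427, 266), (421, 240), (462, 257), (452, 232)]
-10 [(440, 261), (433, 236), (476, 257), (464, 232)]
-16 [(454, 258), (445, 233), (490, 257), (476, 232)]
-22 [(467, 257), (457, 232), (503, 259), (488, 234)]
-28 [(481, 257), (469, 232), (516, 263), (499, 237)]
-34 [(495, 258), (481, 233), (529, 267), (510, 241)]
[[ 97  97  98 121 151 154 153 154 154 153 155 154 155 155 148 108 100 101
  101 102 100 101 100 101 102 101 103  93  54  30  29  29  32  30  33  56
   54  42  41  43  41  44  83 134 156 157 156 156 155 157 155 155 155 156
  156 155 156 156 155 153 154 155 155 154 153 154 155 155 156 156 155 163
  224 253 255 255 255 255 255 254]
 [103 101 101 102 139 158 158 158 157 158 158 159 159 159 160 137 104 101
  102 103 101 100 100 101 101 100 100  78  31  28  28  29  27  27  28  29
   27  27  26  28  27  28  28  31 131 154 154 154 154 154 154 155 153 155
  154 155 154 154 154 154 154 153 154 154 155 153 153 154 154 154 153 153
  154 164 209 223 235 230 186 163]
 [174 164 134 121 144 158 158 156 156 156 157 156 156 156 148 130 102  99
   98  99  98  96  98  99  98  97  95  63  27  24  28  28  27  30  27  30
   29  26  26  27  26  29  29  29  49 138 152 152 152 152 152 152 151 152
  151 154 155 154 153 155 154 155 154 154 155 155 155 154 155 155 154 153
  155 155 155 155 155 155 155 154]
 [176 176 176 175 176 175 169 163 154 153 151 151 152 121  99  96  97  97
   97  97  96  97  98  99  98  98  95  62  26  25  25  28  29  29  26  29
   29  29  26  28  28  28  29  28  30  57 132 155 155 156 155 156 156 157
  156 156 155 155 155 157 158 157 155 155 155 155 155 154 153 154 152 153
  153 154 153 152 152 150 151 151]]
```

The bar now rests free of the finger at about -21°: click 4, but short of its centre, probably from friction. So on the last click I'll push on gently until it's centred. First step goes past the half-way point.

```bash
python3 - <<'E'
from h import *
for phi,g in [(-18,.002),(-22,-.002),(-31,-.002),(-40,-.002),(-44,-.002),(-48,-.002)]:
    xy,psi=push(phi,g);print(phi,g,rel(xy,.267,psi))
E
```

```text
-18 0.002 (array([ 0.    ,  0.0042, -0.0003]), np.float64(-0.003), np.float64(-108.1))
-22 -0.002 (array([ 0.0014,  0.0103, -0.0003]), np.float64(0.067), np.float64(-108.1))
-31 -0.002 (array([ 0.004 ,  0.0155, -0.0003]), np.float64(0.224), np.float64(-108.1))
-40 -0.002 (array([ 0.0058,  0.021 , -0.0003]), np.float64(0.381), np.float64(-108.1))
-44 -0.002 (array([ 0.0063,  0.0235, -0.0003]), np.float64(0.451), np.float64(-108.1))
-48 -0.002 (array([ 0.0066,  0.026 , -0.0003]), np.float64(0.521), np.float64(-108.1))
```

carry_out(targets=[{"hand": 0,"x": 0,"y": 0.0042,"z": 0,"ax": 0,"ay": 0,"az": 0},{"hand": 0,"x": 0.0014,"y": 0.0103,"z": 0,"ax": 0,"ay": 0,"az": 0.067},{"hand": 0,"x": 0.0027,"y": 0.0129,"z": 0,"ax": 0,"ay": 0,"az": 0.146},{"hand": 0,"x": 0.004,"y": 0.0155,"z": 0,"ax": 0,"ay": 0,"az": 0.224},{"hand": 0,"x": 0.0049,"y": 0.0182,"z": 0,"ax": 0,"ay": 0,"az": 0.302},{"hand": 0,"x": 0.0058,"y": 0.021,"z": 0,"ax": 0,"ay": 0,"az": 0.381},{"hand": 0,"x": 0.0063,"y": 0.0235,"z": 0,"ax": 0,"ay": 0,"az": 0.451},{"hand": 0,"x": 0.0066,"y": 0.026,"z": 0,"ax": 0,"ay": 0,"az": 0.521}])

```text
t: 7.22
tool_pos: [0.5743, -0.0971, 0.2667]
orientation: [-2.868, 1.282, 0.0]
force: [0.4, 0.2, -1.0]
opening: 0.0003
gripper_force: 0.4
```

carry_out(targets=[{"hand": 0,"x": 0,"y": 0,"z": 0,"ax": 0,"ay": 0,"az": 0},{"hand": 0,"x": 0,"y": 0,"z": 0,"ax": 0,"ay": 0,"az": 0}])

```text
t: 7.48
tool_pos: [0.5744, -0.097, 0.2667]
orientation: [2.87, -1.276, -0.0]
force: [0.1, 0.5, 0.4]
opening: 0.0005
gripper_force: 0.0
```

```bash
python3 - <<'E'
from h import *
s=read_state();print(s["tool_pos"],s["force"],s["q"][5]);look("w7");table((-34,-40,-46,-52,-58,-64))
w=cv2.imread("pics/w7.png")
for r in(236,242,246):
    g=w[r,400:560].max(1);k=np.where(g<65)[0]+400;print(r,k.min() if len(k) else None,k.max() if len(k) else None,len(k))
for phi,g in [(-48,-.002),(-52,-.002),(-48,-.010)]:
    xy,psi=push(phi,g);print(phi,g,rel(xy,.267,psi))
E
```

```text
[ 0.57438883 -0.09695752  0.26673523] [0.12493837 0.51212999 0.39125698] 2.1524650525424573
-34 [(400, 267), (398, 241), (435, 259), (429, 233)]
-40 [(413, 263), (410, 237), (449, 258), (441, 233)]
-46 [(427, 260), (421, 234), (463, 259), (453, 233)]
-52 [(441, 258), (433, 233), (476, 261), (464, 235)]
-58 [(454, 258), (445, 233), (490, 264), (476, 238)]
-64 [(468, 259), (457, 234), (502, 268), (487, 242)]
236 434 442 9
242 431 463 33
246 430 465 36
-48 -0.002 (array([-0.0002, -0.0003, -0.0003]), np.float64(0.001), np.float64(-138.0))
-52 -0.002 (array([ 0.0012,  0.0019, -0.0003]), np.float64(0.071), np.float64(-138.0))
-48 -0.01 (array([-0.0002,  0.0077, -0.0003]), np.float64(0.001), np.float64(-138.0))
```

The bar measures about -51° and the target is -58.5° (accepted -49 to -68). I'll back off, rise and look from further away.

carry_out(targets=[{"hand": 0,"x": 0,"y": -0.008,"z": 0,"ax": 0,"ay": 0,"az": 0},{"hand": 0,"x": 0,"y": -0.02,"z": -0.02,"ax": 0,"ay": 0,"az": 0},{"hand": 0,"x": -0.02,"y": -0.02,"z": -0.06,"ax": 0,"ay": 0,"az": 0},{"hand": 0,"x": -0.04,"y": -0.02,"z": -0.07,"ax": 0,"ay": 0,"az": 0},{"hand": 0,"x": -0.04,"y": -0.02,"z": -0.07,"ax": 0,"ay": 0,"az": 0}])

```text
t: 8.15
tool_pos: [0.5629, -0.0527, 0.3382]
orientation: [-2.87, 1.276, -0.004]
force: [-0.5, 0.4, -0.6]
opening: 0.0005
gripper_force: 0.0
```

```bash
python3 - <<'E'
from h import *
s=read_state();print(s["tool_pos"],s["force"])
look("w8")
p=camera_params("wrist");f=lambda w:tuple((np.array(w2px(p,w))-[0,60])*1.5)
im=cv2.imread("pics/w8.png")
for a in(-51,-58.5):
    u=np.array([np.cos(np.radians(a)),np.sin(np.radians(a))]);print(a,np.round(f(np.r_[C+.04*u,.098])),np.round(f(np.r_[C+.01*u,.098])))
print(np.round(f(np.r_[C,.098])))
E
```

```text
[ 0.56285684 -0.05270247  0.33815341] [-0.49856882  0.41076004 -0.62661158]
-51 [486. 108.] [479. 178.]
-58.5 [499. 109.] [482. 178.]
[477. 200.]
```

View pics/w8.png

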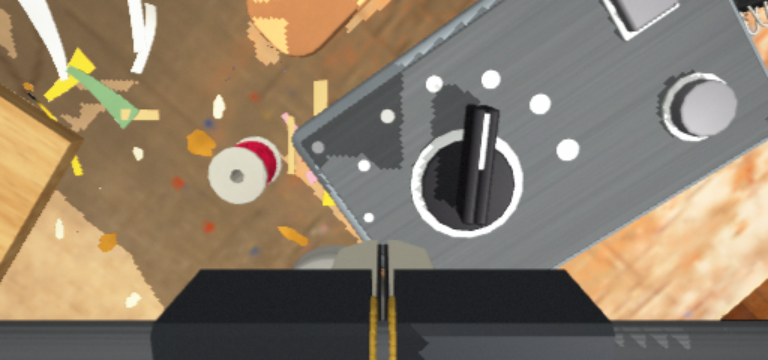

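Dot 5 is at (490,79). The bar's white line runs from (482,168) to (487,112), which gives about -50.5°. That's in click 5 but near the edge of the tolerance, so I'll nudge it about 7° further.

```bash
python3 - <<'E'
from h import *
for phi,g,z in [(-48,.016,.3),(-48,.016,.267),(-48,.004,.267),(-48,-.002,.267),(-52,-.002,.267),(-55.5,-.002,.267)]:
    xy,psi=push(phi,g);print(phi,g,rel(xy,z,psi))
E
```

```text
-48 0.016 (array([0.0399, 0.0024, 0.0371]), np.float64(0.001), np.float64(-137.9))
-48 0.016 (array([0.0399, 0.0024, 0.0701]), np.float64(0.001), np.float64(-137.9))
-48 0.004 (array([0.0399, 0.0144, 0.0701]), np.float64(0.001), np.float64(-137.9))
-48 -0.002 (array([0.0399, 0.0204, 0.0701]), np.float64(0.001), np.float64(-137.9))
-52 -0.002 (array([0.0413, 0.0225, 0.0701]), np.float64(0.071), np.float64(-137.9))
-55.5 -0.002 (array([0.0424, 0.0245, 0.0701]), np.float64(0.132), np.float64(-137.9))
```

carry_out(targets=[{"hand": 0,"x": 0.04,"y": 0.0024,"z": 0.04,"ax": 0,"ay": 0,"az": 0},{"hand": 0,"x": 0.04,"y": 0.0024,"z": 0.07,"ax": 0,"ay": 0,"az": 0},{"hand": 0,"x": 0.04,"y": 0.0144,"z": 0.07,"ax": 0,"ay": 0,"az": 0},{"hand": 0,"x": 0.04,"y": 0.0204,"z": 0.07,"ax": 0,"ay": 0,"az": 0},{"hand": 0,"x": 0.0413,"y": 0.0225,"z": 0.07,"ax": 0,"ay": 0,"az": 0.071},{"hand": 0,"x": 0.0419,"y": 0.0235,"z": 0.07,"ax": 0,"ay": 0,"az": 0.1},{"hand": 0,"x": 0.0424,"y": 0.0245,"z": 0.07,"ax": 0,"ay": 0,"az": 0.132},{"hand": 0,"x": 0.0424,"y": 0.0245,"z": 0.07,"ax": 0,"ay": 0,"az": 0.132}])

```text
t: 9.2
tool_pos: [0.5728, -0.1016, 0.2673]
orientation: [-2.779, 1.465, -0.001]
force: [0.2, -0.4, 0.3]
opening: 0.0006
gripper_force: 0.0
```

carry_out(targets=[{"hand": 0,"x": 0,"y": 0,"z": 0,"ax": 0,"ay": 0,"az": 0},{"hand": 0,"x": 0,"y": -0.008,"z": 0,"ax": 0,"ay": 0,"az": 0},{"hand": 0,"x": 0,"y": -0.02,"z": -0.02,"ax": 0,"ay": 0,"az": 0},{"hand": 0,"x": -0.02,"y": -0.02,"z": -0.06,"ax": 0,"ay": 0,"az": -0.1},{"hand": 0,"x": -0.04,"y": -0.02,"z": -0.07,"ax": 0,"ay": 0,"az": -0.1},{"hand": 0,"x": -0.04,"y": -0.02,"z": -0.07,"ax": 0,"ay": 0,"az": -0.1}])

```text
t: 9.95
tool_pos: [0.567, -0.0562, 0.3381]
orientation: [-2.849, 1.321, -0.004]
force: [-0.0, -0.8, 0.5]
opening: 0.0003
gripper_force: 0.0
```

```bash
python3 - <<'E'
from h import *
s=read_state();print(s["tool_pos"],s["force"])
p=camera_params("wrist");w,d=read_camera("wrist");g=w.min(2)
c=np.array(w2px(p,np.r_[C,.098]));print("axis px",c)
v,u=np.mgrid[0:384,0:512]
best=[]
for a in np.arange(-80,-30,1.):
    e=np.array([np.cos(np.radians(a)),np.sin(np.radians(a))])
    P=[w2px(p,np.r_[C+r*e,.098]) for r in np.linspace(.012,.036,25)]
    best.append((cv2.remap(g,np.float32([P])[:,:,0],np.float32([P])[:,:,1],1).mean().round(0),a))
print(sorted(best)[-8:])
st=px2w(p,0,0,.078)
cr=w[60:300];cv2.imwrite("pics/w9.png",cv2.resize(cr,(768,360)))
E
```

```text
[ 0.56699965 -0.05623972  0.33807595] [-0.03520363 -0.77846032  0.4592311 ]
axis px [319.11517014 198.44416853]
[(np.float64(129.0), np.float64(-80.0)), (np.float64(135.0), np.float64(-61.0)), (np.float64(154.0), np.float64(-55.0)), (np.float64(197.0), np.float64(-60.0)), (np.float64(207.0), np.float64(-56.0)), (np.float64(232.0), np.float64(-59.0)), (np.float64(236.0), np.float64(-57.0)), (np.float64(238.0), np.float64(-58.0))]
```

The dial is at -58°, so speed five is centred. Next I'll move above the start button, passing high over the dial.

```bash
python3 - <<'E'
from h import *
print(rel([.4834,-.189],.30,-131),rel([.4834,-.189],.264,-131))
E
```

```text
(array([0.047 , 0.1491, 0.0369]), np.float64(-0.153), np.float64(-139.8)) (array([0.047 , 0.1492, 0.0729]), np.float64(-0.153), np.float64(-139.8))
```

carry_out(targets=[{"hand": 0,"x": 0.015,"y": 0.05,"z": -0.01,"ax": 0,"ay": 0,"az": 0},{"hand": 0,"x": 0.031,"y": 0.1,"z": -0.01,"ax": 0,"ay": 0,"az": 0},{"hand": 0,"x": 0.047,"y": 0.149,"z": 0,"ax": 0,"ay": 0,"az": 0},{"hand": 0,"x": 0.047,"y": 0.149,"z": 0.04,"ax": 0,"ay": 0,"az": 0},{"hand": 0,"x": 0.047,"y": 0.149,"z": 0.055,"ax": 0,"ay": 0,"az": 0},{"hand": 0,"x": 0.047,"y": 0.149,"z": 0.055,"ax": 0,"ay": 0,"az": 0}])

```text
t: 10.75
tool_pos: [0.4826, -0.1889, 0.2799]
orientation: [-2.849, 1.324, 0.006]
force: [0.7, -0.3, 0.5]
opening: 0.0004
gripper_force: 0.0
```

```bash
python3 - <<'E'
from h import *
s=read_state();print(s["tool_pos"],s["force"],rel([.4834,-.189],.264,-139.8))
E
```

```text
[ 0.48261147 -0.18888301  0.27993412] [ 0.65101458 -0.3045973   0.48305372] (array([ 0.0007, -0.0006,  0.0159]), np.float64(-0.001), np.float64(-139.8))
```

carry_out(targets=[{"hand": 0,"x": 0,"y": 0,"z": 0.012,"ax": 0,"ay": 0,"az": 0},{"hand": 0,"x": 0,"y": 0,"z": 0.016,"ax": 0,"ay": 0,"az": 0},{"hand": 0,"x": 0,"y": 0,"z": 0.018,"ax": 0,"ay": 0,"az": 0},{"hand": 0,"x": 0,"y": 0,"z": 0.02,"ax": 0,"ay": 0,"az": 0},{"hand": 0,"x": 0,"y": 0,"z": 0.0212,"ax": 0,"ay": 0,"az": 0},{"hand": 0,"x": 0,"y": 0,"z": 0.0212,"ax": 0,"ay": 0,"az": 0}])

```text
t: 11.5
tool_pos: [0.4832, -0.1892, 0.2609]
orientation: [-2.849, 1.324, -0.001]
force: [-0.7, 1.5, 3.3]
opening: 0.0005
gripper_force: 1.5
```

carry_out(targets=[{"hand": 0,"x": 0,"y": 0,"z": 0.0015,"ax": 0,"ay": 0,"az": 0},{"hand": 0,"x": 0,"y": 0,"z": 0.0025,"ax": 0,"ay": 0,"az": 0},{"hand": 0,"x": 0,"y": 0,"z": 0.003,"ax": 0,"ay": 0,"az": 0},{"hand": 0,"x": 0,"y": 0,"z": 0.003,"ax": 0,"ay": 0,"az": 0}])

```text
t: 12.0
tool_pos: [0.4833, -0.1893, 0.2592]
orientation: [-2.849, 1.324, -0.001]
force: [-6.1, 4.4, 14.8]
opening: 0.0005
gripper_force: 8.0
```

The button is bottomed: 15 N against the 4 N needed for full travel. Releasing.

carry_out(targets=[{"hand": 0,"x": 0,"y": 0,"z": -0.005,"ax": 0,"ay": 0,"az": 0},{"hand": 0,"x": 0,"y": 0,"z": -0.02,"ax": 0,"ay": 0,"az": 0},{"hand": 0,"x": 0,"y": 0,"z": -0.06,"ax": 0,"ay": 0,"az": 0},{"hand": 0,"x": 0,"y": -0.04,"z": -0.1,"ax": 0,"ay": 0,"az": 0},{"hand": 0,"x": 0,"y": -0.08,"z": -0.1,"ax": 0,"ay": 0,"az": 0},{"hand": 0,"x": 0,"y": -0.08,"z": -0.1,"ax": 0,"ay": 0,"az": 0}])

```text
t: 12.75
tool_pos: [0.5455, -0.1364, 0.3588]
orientation: [-2.85, 1.321, -0.003]
force: [-0.4, -0.6, -0.4]
opening: 0.0004
gripper_force: 0.0
```

```bash
python3 - <<'E'
from h import *
s=read_state();print(s["tool_pos"],s["force"])
p=camera_params("wrist");w,d=read_camera("wrist");g=w.min(2);best=[]
for a in np.arange(-80,-30,1.):
    e=np.array([np.cos(np.radians(a)),np.sin(np.radians(a))])
    P=np.float32([[w2px(p,np.r_[C+r*e,.098]) for r in np.linspace(.012,.036,25)]])
    best.append((float(cv2.remap(g,P[:,:,0].copy(),P[:,:,1].copy(),1).mean()),a))
print(sorted(best)[-5:])
q=[int(round(x)) for x in w2px(p,[.4834,-.189,.078])];print(q)
try:
    z=px2w;dd=np.median(d[q[1]-3:q[1]+4,q[0]-3:q[0]+4]);c=[(q[0]-p["cx"])/p["fx"]*dd,-(q[1]-p["cy"])/p["fy"]*dd,-dd];print("start top z",(R.from_rotvec(p["rotation"]).apply(c)+p["position"]))
except Exception as e:print(e)
E
```

```text
[ 0.54553401 -0.13638679  0.35875217] [-0.44613994 -0.5631275  -0.44261571]
[(186.6, np.float64(-60.0)), (191.96, np.float64(-56.0)), (221.16, np.float64(-59.0)), (229.4, np.float64(-57.0)), (231.48, np.float64(-58.0))]
[359, 192]
start top z [ 0.48351479 -0.18880192  0.07775319]
```

Dial still at speed five, and the start button is back up (top at 77.8 mm). Handing in.

```bash
python3 -c "
from plant import robot
print(robot.close_job())"
```

```text
the job is handed in; nothing more can be done
None
```

The selector rests at speed five (camera reading within about 1° of the mark); the start button was pressed fully down and is back up, and the job is handed in (no verdict was returned).

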